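# Put the massage roller back between the pins of its stand

## Task

Draw the orange massage roller endways out of its grey drying bridge, lay it on the ribbed blue pad and let go; then take it again by its middle, lift it and set it into the two grey saddles of the white stand, between the pins. Slide the green tailstock fully home so that both pins enter the roller's ends and carry it, lifted just clear of the saddles. Leave the other things on the shelf where they are.

Things in the scene. Friction and masses are not known exactly. Their poses are not given: they have to be found in the camera images.
- roller: Loose massage roller: rigid cylinder 36 mm in diameter, 160 mm long, about 150 g, orange with red bands, black ends. Origin at its centre, long axis = its y; both ends alike, each with a round socket on the axis, 16 mm in diameter, 22 mm deep. At the start it lies level through the bridge, axis 42 mm above the shelf, both ends sticking out 45 to 65 mm.
- bridge: Fixed grey drying bridge, 90 mm wide (x), 50 mm long (y), 72 mm high; origin at the centre of its underside. The roller lies through its tunnel along the bridge's y axis: tunnel 42 mm wide, floor at 24 mm, roof underside at 66 mm, so the roller only comes out endways, either end. Nothing is under the ends that stick out.
- pad: Fixed blue loofah-shaped silicone pad, 220 mm long along its y axis, 100 mm wide (x), 12 mm high; origin at the centre of its underside. Base 6 mm thick with four rounded ribs along y at x = -36, -12, 12 and 36 mm, tops at 12 mm. The roller lies steady along y in the trough between two ribs, its axis 26 mm above the shelf.
- stand: Fixed white stand; origin on the shelf below the middle of the seated roller, z up, its y axis is the line of the pins. Base 100 mm wide (x), 15 mm high, from y = -205 to +135 mm. White head at y = +81.5 to +103.5 mm, 60 mm wide, 105 mm high, with a fixed steel pin. The green tailstock on the -y side (60 mm wide, 22 mm thick) slides along y and carries a like pin facing the head.
- head_tip (a point): Tip of the head's fixed pin, which points to the stand's -y, 75 mm above the shelf, at stand y = +63.5 mm. Pins are tapered, 18 mm long, 5 mm in diameter at the tip and 15 mm at the root.
- tail_tip (a point): Tip of the tailstock's pin, which points to the stand's +y, 75 mm above the shelf, at stand y = -63.5 mm minus the joint value. The 160 mm roller must be lowered between the two tips.
- saddles (a point): Middle of the roller's axis when it lies in the two grey V saddles: 71.5 mm above the shelf, 3.5 mm below the pins. Saddles at stand y = -45 and +45 mm, each 14 mm long (y), sides at 45 degrees, 69 mm high, 51 mm wide. The roller may lie anywhere along y; the pins' tapers lift it as they go in, and the tailstock pushes it along onto the head pin.
- stand_seat (a point): Point on the pin axis midway between the pins when the tailstock is home: 75 mm above the stand's origin; axes as the stand's.
- tail (a joint): Slide of the tailstock in m: 0 = fully home, pin in the roller's end; grows as it is drawn back along the stand's -y, to 0.080 at the end stop. Stiff slide, about 2.5 N, stays where it is left.
- tail_grip (a point): Grip point of the green tailstock, moving with it: in its upright tab, 13 mm below its top (top 135 mm above the shelf). The tab is 22 mm thick along the stand's y and 40 mm wide along x; below 103 mm it widens to 60 mm.
- cups: Bystander: stack of three nested plastic cups, 72 mm across, 117 mm high; origin under its centre.
- canister: Bystander: steel pill canister, 56 mm across, 80 mm high; origin under its centre.
- dish: Bystander: white oval ceramic dish with a yellow soap bar, about 100 x 170 x 30 mm, long along its y; origin under its centre.
- shampoo: Bystander: green bottle, 60 mm across, 190 mm high; origin under its centre.
- conditioner: Bystander: white bottle with blue cap, 56 mm across, 160 mm high; origin under its centre.
- brush: Bystander: brush 180 mm long lying on the shelf; origin under its centre.
Things that resemble listed ones, but are neither listed nor needed, are in the scene too. There is more than one size of the roller; the one meant has the size given above.

How it is judged:
By the outcome, as a careful person would: the job done as asked, in the order asked, and still so for the second after the job is handed in, with the robot touching nothing.
It also fails if it takes over 59 s, if anything falls off the work surface, if the arm or the gripper's body presses on something with over 40 N, if the wrist force passes 120 N, or if a joint passes its speed limit or range.

## Robot

A 6-joint arm with a two-finger parallel gripper is mounted at the origin on the work surface. World frame = base frame: x ahead of the robot, y to its left, z up, the work surface at z = 0. Lengths are in m, angles in rad, forces in N, time in s.
With the tool pointing down it reaches from about 0.3 to 0.875 m from the base axis. Payload 6.4 kg.
Tool frame: the origin (TCP) lies midway between the tips of the shut fingers; the grasp point (between the pads) lies 19 mm behind it; z points along the fingers, y is the line along which they close (so a half turn about z gives the same grasp; the last joint's range is limited). The gripper opens to 85 mm and grips with 20 to 120 N. Pads are 22 mm wide; open, the fingers measure 114 mm over their backs; the gripper's body (76 mm by 85 mm) begins 54 mm behind the grasp point. The pads swing forward as they close: fully open they stand 13 mm farther back than shut.
Start: joints at [-1.361, 0.181, 1.607, -0, 1.354, -0.206], TCP at [0.232, -0.526, 0.231] pointing down, gripper open.
Joint ranges: [-2.99, 2.99], [-0.89, 2.07], [0.3, 2.58], [-1.14, 4.28], [0, 2.63], [-3.12, 3.12]. Speed limits (rad/s): [2.57, 2.57, 3.01, 3.14, 3.14, 3.14].

## Interface

Orientations are given as a unit quaternion [w, x, y, z].
In Python, from bench import * gives the robot as it stands.
- The arm moves only by the tool play_rows, never from a script. Its argument "plan" is a list of rows, each a list of 3 entries, a list of its own where there are three numbers: the finger opening in mm, from 0 to 85.4, then the shift along the tool's x, y, z normalised to -1 to 1, where 1 is 40 cm, then the turn about the tool's z normalised to -1 to 1, where 1 is pi rad. A call has 1 to 10 rows; each row is the pose to reach, as a shift and turn from the pose commanded when the call began, along the tool's axes at that moment, turning the shorter way round; what a row does not reach only later rows make up. A row lasts 1/10 s, in which the tool goes at most 50 mm and 8.59 degrees, less where a joint would pass 70% of its speed; a pose out of reach is approached as far as the arm can. A call with a number of a shift or a turn outside -1 to 1 is refused whole. A call with a gripper value outside its range is refused whole. The fingers move at their own pace and stop on an object; the grip force is fixed at half the most. Time passes only in rows, so rows that repeat a pose let the fingers close. It gives the time, the measured TCP pose, the force, the opening and the grip force at its end, in the units of the state.
- get_obs(): the state, without advancing time (a new reading comes with each control period).
- camera(name): name is "scene" or "side" or "wrist"; returns a dict with "image" (384x512x3 uint8, red, green, blue), "range_z" (384x512 float32, m along the optical axis (not along the pixel's ray), 0 where there is no reading), "intrinsics" (3x3 intrinsics, pixels), "rvec" (rotation vector, rad) and "tvec" (3), from world to camera coordinates, as OpenCV has them; the wrist camera has in their place "T_tool_cam" (4x4, takes a point from camera to tool coordinates, whose origin is the TCP and whose axes are the flange's). Camera axes: x right, y down, z forward; pixel columns grow to the right and rows downward; lengths in m; the calibration is good to about 2 mm. A picture is of the moment at which its call begins: read the wrist's pose just before it.
- hand_in(): hands the job in; it is judged then, once.
Trained networks look in a picture, given as the dict that the camera call returned (one of the last four; its "shot" number tells which), for a name from the list of things; names that differ only in an ending like _2 or _b are one class to them, and where a whole thing is asked for, a point or a joint stands for the part that bears it (a point fixed in the world has none). Each returns a list of dicts, best first, with "conf" (0 to 1); they miss things now and then, are a little off and sometimes report something else, mostly with a low value. They report only what shows in the picture. A call takes as long as a camera call. They do not tell look-alikes from the thing itself.
- search_frame(picture, label): "rect" ([centre column, centre row, width, height] in pixels, round what is visible of it).
- masks_of(picture, label): "mask" (384x512 bool, what is visible of it) and "rect" ([centre column, centre row, width, height] in pixels, round what is visible of it).
The state is a dict: "time_s": time; "q": joint angles; "dq": joint speeds; "joint_efforts": joint torques, N m; "eef_pos": TCP position; "eef_rot": TCP orientation; "wrist_force": force on the tool from outside, world axes, zero at the start; "torque": the same for the moment, N m; "opening": opening from 0.0 (shut) to 1.0 (fully open); "grasp_force": force on a finger pad.
Only numpy, scipy, OpenCV 4.12 (cv2) and the standard library are available. Lean on these libraries where they do the work, as an engineer would, in place of code of your own. Each camera call takes 0.05 s, during which the arm holds its last target. There are 200 camera calls.

## Working session

There is one attempt and no reset: what is moved stays moved. The work goes in short steps, Python scripts to look and compute and a tool call to move; the robot and the scene stay as the last step left them, time stands still between calls to the robot, and variables do not carry over. Pictures are saved under pics/ and viewed, at most 10 in all, crops included, and the job is handed in when it is done.

Besides the shell and the picture viewer there is one more tool, called after "Request:" as a command line: name --argument value ..., lists and objects as JSON in quotes. play_rows: Moves the arm, as the interface text tells. Its arguments: {"type":"object","properties":{"plan":{"type":"array","items":{"type":"array"}}},"required":["plan"]}

```bash
mkdir -p pics
cat > h.py <<'E'
from bench import *
import numpy as np, cv2, pickle
from scipy.spatial.transform import Rotation as R
def cloud(c):
    K=c["intrinsics"]; z=c["range_z"]; v,u=np.mgrid[0:z.shape[0],0:z.shape[1]]
    p=np.stack([(u-K[0,2])/K[0,0]*z,(v-K[1,2])/K[1,1]*z,z],-1)
    if "rvec" in c:
        M=cv2.Rodrigues(np.array(c["rvec"],float))[0]; w=(p-np.ravel(c["tvec"]))@M
    else:
        T=np.array(c["T_tool_cam"]); w=p@T[:3,:3].T+T[:3,3]
        o=c["obs"]; q=o["eef_rot"]; w=w@R.from_quat([q[1],q[2],q[3],q[0]]).as_matrix().T+np.array(o["eef_pos"])
    w[z==0]=np.nan; return w
def shot(n):
    o=get_obs(); c=camera(n); c["obs"]=o; return c
def save(c,f,s=1):
    cv2.imwrite(f,cv2.resize(c["image"][:,:,::-1],None,fx=s,fy=s))
E
cat > a.py <<'E'
from h import *
o=get_obs(); print({k:np.round(v,3) for k,v in o.items()})
ims=[]
for n in ["scene","side"]:
    c=shot(n); w=cloud(c); ims.append(c["image"])
    for l in ["roller","bridge","pad","stand","tail_grip","cups","canister","dish","shampoo","conditioner","brush"]:
        for d in masks_of(c,l):
            if d["conf"]<.2: continue
            p=w[d["mask"]]; p=p[~np.isnan(p[:,0])]
            if len(p)<5: continue
            print(n,l,round(d["conf"],2),np.round(d["rect"]).astype(int),"med",np.round(np.median(p,0),3),"lo",np.round(np.percentile(p,3,axis=0),3),"hi",np.round(np.percentile(p,97,axis=0),3))
    np.savez(f"{n}.npz",w=w,im=c["image"])
    save(c,f"pics/{n}0.png",1.5)
E
python3 a.py
```

```text
{'time_s': np.float64(0.0), 'q': array([-1.361,  0.182,  1.608,  0.   ,  1.354, -0.206]), 'dq': array([ 0.001, -0.   ,  0.   , -0.001, -0.   , -0.002]), 'joint_efforts': array([ 1.0000e-03, -4.4488e+01, -3.5133e+01, -0.0000e+00,  9.0000e-03,
        0.0000e+00]), 'eef_pos': array([ 0.232, -0.525,  0.23 ]), 'eef_rot': array([-0.001,  0.978,  0.206, -0.   ]), 'wrist_force': array([-0.498, -0.078,  0.947]), 'torque': array([-0.065,  0.045, -0.03 ]), 'grasp_force': np.float64(0.0), 'opening': np.float64(1.002)}
scene roller 0.71 [401 254  18  39] med [0.272 0.471 0.025] lo [0.236 0.42  0.007] hi [0.301 0.519 0.029]
scene roller 0.65 [295 206  47  39] med [0.441 0.23  0.057] lo [0.415 0.122 0.036] hi [0.467 0.27  0.063]
scene roller 0.54 [338 199  37  20] med [0.287 0.236 0.024] lo [0.258 0.181 0.008] hi [0.313 0.282 0.029]
scene bridge 0.66 [290 208  31  32] med [0.463 0.193 0.062] lo [0.411 0.166 0.006] hi [0.485 0.216 0.076]
scene pad 0.96 [270 248  64  59] med [0.571 0.255 0.008] lo [0.521 0.154 0.004] hi [0.619 0.345 0.014]
scene stand 0.6 [211 145  62  88] med [ 0.533 -0.184  0.021]
[... 2852 characters left out ...]
3 0.327 0.008] hi [0.697 0.477 0.022]
side shampoo 0.81 [242 124  14  55] med [ 0.737 -0.167  0.085] lo [ 0.719 -0.414  0.002] hi [ 0.921 -0.151  0.189]
side shampoo 0.74 [291 154  84  82] med [ 0.513 -0.18   0.022] lo [ 0.467 -0.322  0.004] hi [ 0.579 -0.019  0.122]
side conditioner 0.83 [174 169  22  50] med [0.75  0.164 0.08 ] lo [0.736 0.138 0.007] hi [0.775 0.18  0.16 ]
side conditioner 0.54 [216 143  19  28] med [ 0.73  -0.02   0.094] lo [ 0.706 -0.066  0.046] hi [0.772 0.001 0.118]
side brush 0.67 [136 244  31  50] med [0.649 0.42  0.018] lo [0.614 0.327 0.   ] hi [0.702 0.476 0.022]
side brush 0.6 [253 224  35  41] med [0.421 0.192 0.064] lo [0.395 0.158 0.009] hi [0.473 0.214 0.075]
```

View pics/scene0.png

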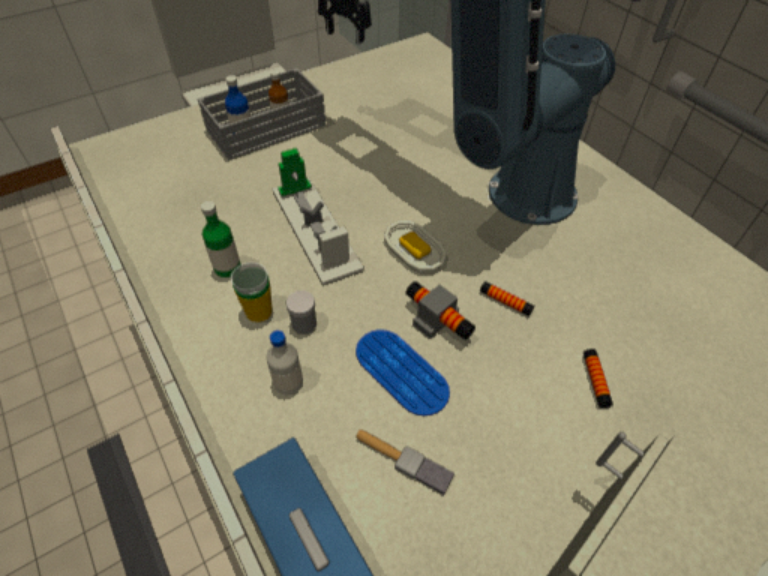

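```bash
cat > b.py <<'E'
import numpy as np,cv2
S=[np.load(n+".npz") for n in("scene","side")]
P=np.vstack([s["w"].reshape(-1,3) for s in S]); C=np.vstack([s["im"].reshape(-1,3) for s in S]).astype(int)
def box(x0,x1,y0,y1,z0,z1):
    return (P[:,0]>x0)&(P[:,0]<x1)&(P[:,1]>y0)&(P[:,1]<y1)&(P[:,2]>z0)&(P[:,2]<z1)
def rect(m,n):
    p=P[m]; r=cv2.minAreaRect((p[:,:2]*1000).astype(np.float32)); print(n,len(p),np.round(r[0],1),np.round(r[1],1),round(r[2],1),"z",np.round(np.percentile(p[:,2],[5,50,95]),4))
orange=(C[:,0]-C[:,2]>70)&(C[:,0]>120)
grey=(abs(C[:,0]-C[:,2])<25)
rect(box(.38,.50,.09,.31,.068,.085),"bridge top")
rect(box(.38,.50,.09,.31,.045,.066)&orange,"roller orange")
rect(box(.38,.50,.215,.31,.025,.066),"roller +y end")
rect(box(.38,.50,.09,.155,.025,.066),"roller -y end")
blue=(C[:,2]-C[:,0]>40)
rect(box(.48,.66,.12,.38,.003,.02)&blue,"pad")
rect(box(.44,.62,-.42,.06,.008,.02),"standbase")
rect(box(.44,.62,-.1,.06,.095,.115),"head top")
rect(box(.44,.62,-.42,-.2,.126,.145),"tail top")
rect(box(.44,.62,-.42,-.2,.108,.12),"tail tab")
rect(box(.44,.62,-.28,-.06,.05,.075),"saddles")
for s in S:
    w=s["w"]; 
    for y0,y1 in((.22,.235),(.235,.25),(.25,.265),(.12,.135),(.135,.15)):
        q=w[(w[...,0]>.38)&(w[...,0]<.5)&(w[...,1]>y0)&(w[...,1]<y1)&(w[...,2]>.03)]
        if len(q)>3: print(y0,np.round(q[:,0].min(),4),np.round(q[:,0].max(),4),"top",np.round(q[q[:,2].argmax()],4),len(q))
E
python3 b.py
```

```text
bridge top 604 [439.7 184.7] [64.9 52.7] 12.3 z [0.0698 0.0727 0.0753]
roller orange 324 [438.3 191.1] [ 37.9 112.6] 11.2 z [0.0505 0.059  0.0626]
roller +y end 578 [439.4 242.1] [60.8 64.9] 11.0 z [0.0337 0.0556 0.0621]
roller -y end 236 [437.1 133.2] [65.9 49.1] 7.5 z [0.0422 0.0582 0.0627]
pad 3774 [567.6 248. ] [103.1 220.7] 9.5 z [0.0047 0.0078 0.0138]
standbase 2089 [ 542.1 -183.1] [343.8 152.4] 85.5 z [0.0112 0.016  0.0189]
head top 248 [539.4 -56.2] [27.3 61.7] 84.9 z [0.0962 0.1045 0.1077]
tail top 132 [ 508.2 -315.5] [25.6 42.1] 86.2 z [0.1269 0.1343 0.1375]
tail tab 73 [ 506.5 -313.5] [22.6 55.2] 86.5 z [0.1085 0.1134 0.1182]
saddles 169 [ 530.4 -130.5] [149.5  59.4] 82.5 z [0.051  0.0627 0.0698]
0.22 0.4191 0.4511 top [0.4367 0.2282 0.0634] 60
0.235 0.4148 0.4482 top [0.4318 0.2408 0.0644] 65
0.25 0.4097 0.4438 top [0.426  0.2525 0.0637] 60
0.12 0.4384 0.4712 top [0.4591 0.1313 0.0662] 52
0.135 0.4339 0.4683 top [0.4568 0.1442 0.0636] 53
0.22 0.4107 0.4445 top [0.4286 0.2252 0.0633] 60
0.235 0.4082 0.444 top [0.427  0.2363 0.0623] 66
0.25 0.4044 0.4385 top [0.4242 0.262  0.0634] 91
0.12 0.4323 0.466 top [0.4552 0.1246 0.0618] 42
0.135 0.4343 0.4607 top [0.4463 0.1481 0.0646] 25
```

The wanted roller is the one through the bridge, at about px (440,310) in this enlarged view. It has a 36 mm wide body (top at z≈0.062) and is about 160 mm long. The look-alikes at (507,299) and (598,377) are thinner (top z≈0.028) and shorter, and lie loose on the shelf. The pad is at (402,372). The stand is at (316,230), with the green tailstock at (292,172). I'll move over the bridge first and confirm with the wrist camera.

Request:
play_rows --plan '[[85,[0.615,-0.72,-0.15],-0.217],[85,[0.615,-0.72,-0.15],-0.217],[85,[0.615,-0.72,-0.15],-0.217],[85,[0.615,-0.72,-0.15],-0.217],[85,[0.615,-0.72,-0.15],-0.217],[85,[0.615,-0.72,-0.15],-0.217],[85,[0.615,-0.72,-0.15],-0.217],[85,[0.615,-0.72,-0.15],-0.217],[85,[0.615,-0.72,-0.15],-0.217],[85,[0.615,-0.72,-0.15],-0.217]]'

```text
time_s: 2.2
eef_pos: [0.3412, -0.1629, 0.2916]
eef_rot: [0.001, 0.853, 0.523, -0.0]
wrist_force: [0.1, -0.5, -0.2]
opening: 0.994
grasp_force: 0.0
```

```bash
cat >> h.py <<'E'
def frame():
    o=get_obs(); q=o["eef_rot"]; return np.array(o["eef_pos"]),R.from_quat([q[1],q[2],q[3],q[0]]).as_matrix()
def go(target,yawdeg=None):
    "shift & turn (units of the move) to TCP target; tool x axis at yawdeg (mod 180)"
    p,M=frame(); yaw=np.degrees(np.arctan2(M[1,0],M[0,0])); c,s=np.cos(np.radians(yaw)),np.sin(np.radians(yaw))
    d=np.array(target)-p; T=np.array([[c,s,0],[s,-c,0],[0,0,-1]])
    t=0 if yawdeg is None else -((yawdeg-yaw+90)%180-90)/180
    print("at",np.round(p,4),"yaw",round(yaw,2),"tilt",np.round(M[:,2],3),"shift",np.round(T@d/.4,4),"turn",round(t,4),"rows",round(np.linalg.norm(d)/.05,1),round(abs(t)*180/8.59,1))
E
python3 -c "
from h import *
go([.44,.16,.30],102)
c=shot('wrist');print(np.round(c['T_tool_cam'],3))"
```

```text
at [ 0.3412 -0.1629  0.2916] yaw 63.02 tilt [ 0.001 -0.001 -1.   ] shift [ 0.8314 -0.1463 -0.0209] turn -0.2166 rows 6.8 4.5
[[-0.    -0.946 -0.325  0.084]
 [ 1.    -0.     0.    -0.001]
 [-0.    -0.325  0.946 -0.143]
 [ 0.     0.     0.     1.   ]]
```

```bash
python3 -c "
from h import *
go([.43,.26,.28],102)"
```

```text
at [ 0.341  -0.1635  0.2913] yaw 62.92 tilt [ 0.    -0.001 -1.   ] shift [ 1.044  -0.2838  0.0283] turn -0.2171 rows 8.7 4.5
```

Request:
play_rows --plan '[[85,[1.0,-0.28,0.02],-0.217],[85,[1.0,-0.28,0.02],-0.217],[85,[1.0,-0.28,0.02],-0.217],[85,[1.0,-0.28,0.02],-0.217],[85,[1.0,-0.28,0.02],-0.217],[85,[1.0,-0.28,0.02],-0.217],[85,[1.0,-0.28,0.02],-0.217],[85,[1.0,-0.28,0.02],-0.217],[85,[1.0,-0.28,0.02],-0.217],[85,[1.0,-0.28,0.02],-0.217]]'

```text
time_s: 3.25
eef_pos: [0.4241, 0.2443, 0.2822]
eef_rot: [-0.001, 0.629, 0.777, -0.001]
wrist_force: [-0.1, -0.2, -0.1]
opening: 0.992
grasp_force: 0.0
```

```bash
cat > c.py <<'E'
from h import *
go([.43,.26,.28],102)
c=shot("wrist"); w=cloud(c); save(c,"pics/w1.png",1.5); np.savez("w1.npz",w=w,im=c["image"])
C=c["image"].astype(int); x,y,z=w[...,0],w[...,1],w[...,2]
def rect(m,n):
    p=w[m]
    if len(p)<5: return print(n,"none")
    r=cv2.minAreaRect((p[:,:2]*1000).astype(np.float32)); print(n,len(p),np.round(r[0],1),np.round(r[1],1),round(r[2],1),"z",np.round(np.percentile(p[:,2],[5,50,95]),4))
near=(x>.36)&(x<.52)&(y>.06)&(y<.33)
rect(near&(z>.068)&(z<.09),"bridge roof")
d=masks_of(c,"roller")
for k in d: 
    m=k["mask"]&~np.isnan(x); 
    if k["conf"]>.3: rect(m&(z>.03),"roller %.2f"%k["conf"])
ends=near&(z>.03)&(z<.066)
a=np.radians(12); ax=np.array([-np.sin(a),np.cos(a)]); 
p=w[ends]; s=p[:,:2]@ax; t=p[:,:2]@np.array([np.cos(a),np.sin(a)])
for s0 in np.arange(s.min(),s.max(),.01):
    k=(s>=s0)&(s<s0+.01)
    print(round(s0,3),k.sum(),"t",np.round(np.percentile(t[k],[2,50,98]),4),"mid",round(np.percentile(t[k],[2,98]).mean(),4),"ztop",np.round(np.percentile(p[k,2],97),4))
print("axis s range",np.percentile(s,[0.2,99.8]), "for (.44,.19) s,t:",np.array([.44,.19])@ax)
E
python3 c.py
```

```text
at [0.4241 0.2443 0.2822] yaw 102.03 tilt [-0.002 -0.001 -1.   ] shift [0.0353 0.0225 0.0056] turn 0.0001 rows 0.3 0.0
bridge roof 2086 [441.1 186.9] [62.1 49.9] 12.3 z [0.0707 0.0721 0.0733]
roller 0.89 none
roller 0.61 2272 [439.1 193.4] [ 35.7 159.1] 11.2 z [0.0493 0.058  0.0606]
0.017 171 t [0.4527 0.4697 0.4868] mid 0.4697 ztop 0.0605
0.027 186 t [0.4528 0.4697 0.4866] mid 0.4697 ztop 0.0606
0.037 195 t [0.4529 0.4708 0.4879] mid 0.4704 ztop 0.0607
0.047 190 t [0.453  0.4696 0.4866] mid 0.4698 ztop 0.061
0.057 34 t [0.4592 0.4708 0.4813] mid 0.4702 ztop 0.0605Traceback (most recent call last):
  File "c.py", line 20, in <module>
    print(round(s0,3),k.sum(),"t",np.round(np.percentile(t[k],[2,50,98]),4),"mid",round(np.percentile(t[k],[2,98]).mean(),4),"ztop",np.round(np.percentile(p[k,2],97),4))
                                           ~~~~~~~~~~~~~^^^^^^^^^^^^^^^^
    return _quantile_unchecked(
        a, q, axis, out, overwrite_input, method, keepdims, weights)
    return _ureduce(a,
                    func=_quantile_ureduce_func,
    ...<5 lines>...
                    overwrite_input=overwrite_input,
                    method=method)
    r = func(a, **kwargs)
    result = _quantile(arr,
                       quantiles=q,
    ...<2 lines>...
                       out=out,
                       weights=wgt)
    slices_having_nans = np.isnan(arr[-1, ...])
                                  ~~~^^^^^^^^^
IndexError: index -1 is out of bounds for axis 0 with size 0
```

View pics/w1.png

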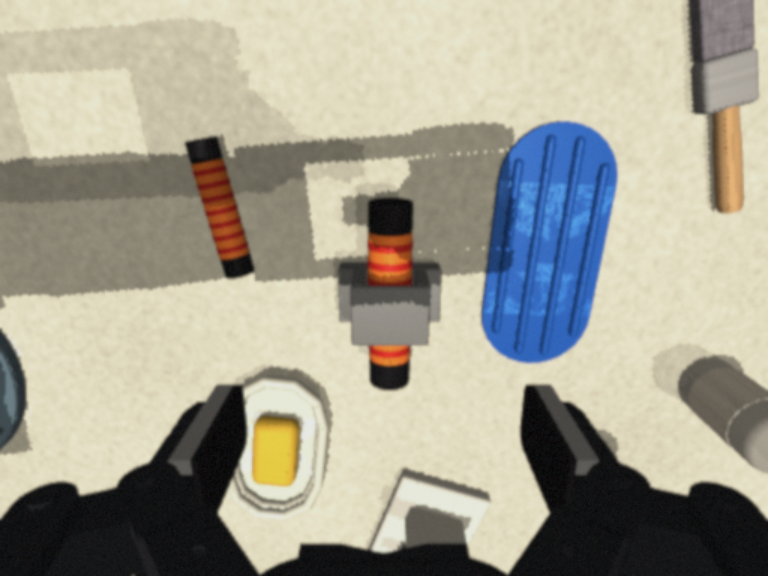

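The crop confirms it. The roller through the bridge at px (390,295) measures 36×159 mm with centre (0.439, 0.193), yaw 12°, top z 0.0605. The loose one at (220,205) is thinner and shorter. The far (+y) end at px (390,200) sticks out about 62 mm and is free, so I'll draw that one.

```bash
python3 -c "
from h import *
go([.429,.2425,.10],102);go([.429,.2425,.026],102)"
```

```text
at [0.4239 0.2423 0.2826] yaw 101.88 tilt [-0.001 -0.001 -1.   ] shift [-0.0022  0.0125  0.4565] turn -0.0007 rows 3.7 0.0
at [0.4239 0.2423 0.2826] yaw 101.88 tilt [-0.001 -0.001 -1.   ] shift [-0.0022  0.0125  0.6415] turn -0.0007 rows 5.1 0.0
```

Request:
play_rows --plan '[[85,[-0.002,0.0125,0.11],0],[85,[-0.002,0.0125,0.22],0],[85,[-0.002,0.0125,0.33],0],[85,[-0.002,0.0125,0.43],0],[85,[-0.002,0.0125,0.5],0],[85,[-0.002,0.0125,0.55],0],[85,[-0.002,0.0125,0.6],0],[85,[-0.002,0.0125,0.64],0],[85,[-0.002,0.0125,0.64],0],[85,[-0.002,0.0125,0.64],0]]'

```text
time_s: 4.35
eef_pos: [0.4292, 0.2427, 0.0277]
eef_rot: [0.0, 0.631, 0.776, -0.0]
wrist_force: [0.4, -1.6, 0.6]
opening: 0.991
grasp_force: 0.0
```

Request:
play_rows --plan '[[20,[0,0,0],0],[20,[0,0,0],0],[20,[0,0,0],0],[20,[0,0,0],0],[20,[0,0,0],0],[20,[0,0,0],0],[20,[0,0,0],0],[20,[0,0,0],0],[20,[0,0,0],0]]'

```text
time_s: 5.25
eef_pos: [0.429, 0.2444, 0.0276]
eef_rot: [0.0, 0.63, 0.777, 0.0]
wrist_force: [-0.9, 2.0, 5.9]
opening: 0.402
grasp_force: 59.5
```

Request:
play_rows --plan '[[20,[0,0,-0.005],0],[20,[0.03,0,-0.005],0],[20,[0.07,0,-0.005],0],[20,[0.11,0,-0.005],0],[20,[0.15,0,-0.005],0],[20,[0.19,0,-0.005],0],[20,[0.23,0,-0.005],0],[20,[0.28,0,-0.005],0],[20,[0.33,0,-0.005],0],[20,[0.37,0,-0.005],0]]'

```text
time_s: 6.25
eef_pos: [0.3967, 0.3901, 0.0286]
eef_rot: [-0.0, 0.63, 0.777, -0.001]
wrist_force: [-0.2, -0.4, -1.2]
opening: 0.403
grasp_force: 59.7
```

```bash
cat > d.py <<'E'
from h import *
go([.54,.30,.12],99.5)
c=shot("wrist"); w=cloud(c); save(c,"pics/w2.png",1); x,y,z=w[...,0],w[...,1],w[...,2]
C=c["image"].astype(int)
for k in masks_of(c,"roller")[:4]:
    m=k["mask"]&~np.isnan(x); p=w[m]; r=cv2.minAreaRect((p[:,:2]*1000).astype(np.float32)); print(round(k["conf"],2),np.round(k["rect"]),np.round(r[0],1),np.round(r[1],1),round(r[2],1),np.round(np.percentile(p[:,2],[5,50,95]),4))
# pad from wrist 1
f=np.load("w1.npz"); w=f["w"]; C=f["im"].astype(int); b=(C[...,2]-C[...,0]>50)&(w[...,2]<.03)&(w[...,0]>.48)&(w[...,0]<.66)
p=w[b]; r=cv2.minAreaRect((p[:,:2]*1000).astype(np.float32)); print("pad",np.round(r[0],1),np.round(r[1],1),r[2])
for a in (8.,8.5,9.,9.5,10.):
    A=np.radians(a); t=p[:,0]*np.cos(A)+p[:,1]*np.sin(A)
    h,e=np.histogram(t,np.arange(t.min(),t.max(),.002)); zz=[np.round(np.median(p[(t>=u)&(t<u+.002),2])*1000,1) for u in e[:-1]]
    print(a,"t0",round(t.min(),4),"ctr",round((np.percentile(t,.5)+np.percentile(t,99.5))/2,4),round(float(np.var(zz)),3))
    if a in(9.,9.5): print(zz)
E
python3 d.py
```

```text
at [0.3967 0.3901 0.0286] yaw 101.97 tilt [-0.001 -0.001 -1.   ] shift [-0.2947  0.3037 -0.2285] turn 0.0137 rows 3.8 0.3
0.89 [ 22. 361.  44.  44.] [303.1 328.4] [139.8  21.7] 54.1 [0.0044 0.0154 0.0258]
0.72 [253. 289.  82. 160.] [399.2 379.3] [37.  77.9] 11.6 [0.0356 0.0575 0.0607]
0.58 [ 37.  55.  73. 108.] [271.4 464.1] [64.3 14. ] 58.6 [0.0104 0.0198 0.0258]
pad [570.2 247.9] [100.2 221.4] 8.915295600891113
8.0 t0 0.5481 ctr 0.5989 4.637
8.5 t0 0.5501 ctr 0.6003 5.058
9.0 t0 0.5519 ctr 0.6017 5.247
[np.float64(6.4), np.float64(6.3), np.float64(6.2), np.float64(6.3), np.float64(6.4), np.float64(9.6), np.float64(11.8), np.float64(11.9), np.float64(10.9), np.float64(6.4), np.float64(6.3), np.float64(6.4), np.float64(6.3), np.float64(6.3), np.float64(6.3), np.float64(6.3), np.float64(6.4), np.float64(10.0), np.float64(11.8), np.float64(12.0), np.float64(11.1), np.float64(6.6), np.float64(6.4), np.float64(6.3), np.float64(6.3), np.float64(6.3), np.float64(6.3), np.float64(6.4), np.float64(6.3), np.float64(9.8), np.float64(12.0), np.float64(12.1), np.float64(11.0), np.float64(6.7), n
[... 499 characters left out ...]
float64(6.5), np.float64(6.3), np.float64(6.3), np.float64(6.3), np.float64(6.2), np.float64(6.3), np.float64(9.2), np.float64(11.7), np.float64(12.0), np.float64(11.4), np.float64(6.7), np.float64(6.4), np.float64(6.3), np.float64(6.3), np.float64(6.2), np.float64(6.3), np.float64(6.5), np.float64(6.4), np.float64(9.0), np.float64(11.9), np.float64(12.1), np.float64(11.3), np.float64(6.9), np.float64(6.4), np.float64(6.3), np.float64(6.3), np.float64(6.4), np.float64(6.4), np.float64(6.3), np.float64(6.4), np.float64(8.9), np.float64(11.5), np.float64(12.1), np.float64(11.4), np.float64(6.8), np.float64(6.3), np.float64(6.4), np.float64(6.4), np.float64(6.3)]
10.0 t0 0.5538 ctr 0.6045 4.862
```

```bash
python3 -c "
from h import *
go([.562,.298,.08],99.1);go([.562,.298,.0120],99.1)"
```

```text
at [0.3969 0.3907 0.0289] yaw 102.07 tilt [-0.001  0.    -1.   ] shift [-0.313   0.3552 -0.1278] turn 0.0165 rows 3.9 0.3
at [0.3969 0.3907 0.0289] yaw 102.07 tilt [-0.001  0.    -1.   ] shift [-0.313   0.3552  0.0422] turn 0.0165 rows 3.8 0.3
```

Request:
play_rows --plan '[[20,[0,0,-0.06],0],[20,[0,0,-0.13],0],[20,[-0.06,0.07,-0.13],0.0165],[20,[-0.13,0.14,-0.13],0.0165],[20,[-0.2,0.22,-0.13],0.0165],[20,[-0.26,0.29,-0.13],0.0165],[20,[-0.3,0.34,-0.13],0.0165],[20,[-0.313,0.355,-0.13],0.0165],[20,[-0.313,0.355,-0.13],0.0165],[20,[-0.313,0.355,-0.13],0.0165]]'

```text
time_s: 7.35
eef_pos: [0.5615, 0.2961, 0.0807]
eef_rot: [-0.001, 0.65, 0.76, -0.001]
wrist_force: [-0.2, 0.7, -0.4]
opening: 0.401
grasp_force: 59.9
```

```bash
cat > e.py <<'E'
from h import *
go([.562,.298,.012],99.1)
for n in("side","scene"):
    c=shot(n); w=cloud(c); C=c["image"].astype(int); x,y,z=w[...,0],w[...,1],w[...,2]
    m=(x>.5)&(x<.65)&(y>.1)&(y<.42)&(z>.05)&(z<.13)&(C[...,0]-C[...,2]>70); p=w[m]
    if len(p)<9: continue
    r=cv2.minAreaRect((p[:,:2]*1000).astype(np.float32)); print(n,len(p),np.round(r[0],1),np.round(r[1],1),round(r[2],1))
    for y0 in np.arange(.15,.35,.02):
        q=p[(p[:,1]>=y0)&(p[:,1]<y0+.02)]
        if len(q)>4: print(round(y0,2),len(q),np.round(q.max(0),4),np.round(q.min(0),4))
E
python3 e.py
```

```text
at [0.5615 0.2961 0.0807] yaw 98.98 tilt [-0.002 -0.    -1.   ] shift [0.0046 0.0021 0.1717] turn -0.0007 rows 1.4 0.0
side 76 [569.2 240.3] [ 33.7 110.5] 5.2
0.17 15 [0.5851 0.1899 0.1114] [0.5582 0.185  0.0964]
0.19 50 [0.5897 0.2091 0.1138] [0.5556 0.1901 0.0942]
0.21 6 [0.5813 0.2148 0.1144] [0.5646 0.21   0.1106]
scene 264 [572.9 222.4] [34.3 69.9] 12.7
0.17 7 [0.587  0.1898 0.1121] [0.5638 0.1874 0.106 ]
0.19 75 [0.5941 0.2099 0.1142] [0.5587 0.1903 0.0943]
0.21 86 [0.5911 0.2299 0.1147] [0.5569 0.2104 0.0942]
0.23 78 [0.5877 0.2497 0.1151] [0.5567 0.2301 0.0926]
0.25 18 [0.5827 0.2588 0.1161] [0.5695 0.2502 0.0995]
```

Request:
play_rows --plan '[[20,[0.004,0.002,0.05],0],[20,[0.004,0.002,0.1],0],[20,[0.004,0.002,0.13],0],[20,[0.004,0.002,0.15],0],[20,[0.004,0.002,0.16],0],[20,[0.004,0.002,0.165],0],[20,[0.004,0.002,0.168],0],[20,[0.004,0.002,0.168],0]]'

```text
time_s: 8.25
eef_pos: [0.5638, 0.2977, 0.0146]
eef_rot: [0.0, 0.65, 0.76, 0.0]
wrist_force: [0.2, 0.4, 0.5]
opening: 0.398
grasp_force: 60.0
```

Request:
play_rows --plan '[[20,[0,0,0.004],0],[20,[0,0,0.006],0],[20,[0,0,0.006],0]]'

```text
time_s: 8.55
eef_pos: [0.564, 0.2978, 0.0137]
eef_rot: [0.0, 0.65, 0.76, 0.0]
wrist_force: [-4.1, -1.3, 11.1]
opening: 0.396
grasp_force: 61.3
```

Contact with the pad; release and rise.

Request:
play_rows --plan '[[45,[0,0,0],0],[60,[0,0,0],0],[85,[0,0,0],0],[85,[0,0,0],0],[85,[0,0,0],0],[85,[0,0,-0.05],0],[85,[0,0,-0.15],0],[85,[0,0,-0.25],0],[85,[0.05,0,-0.35],0],[85,[0.15,0,-0.45],0]]'

```text
time_s: 9.55
eef_pos: [0.5557, 0.3511, 0.1894]
eef_rot: [0.001, 0.651, 0.759, 0.0]
wrist_force: [0.7, 0.0, -0.5]
opening: 0.992
grasp_force: 0.0
```

```bash
cat > f.py <<'E'
from h import *
go([.57,.25,.0135],99.1)
c=shot("wrist"); w=cloud(c); save(c,"pics/w3.png",1.5); C=c["image"].astype(int); x,y,z=w[...,0],w[...,1],w[...,2]
m=(x>.48)&(x<.68)&(y>.08)&(y<.42)&(z>.022)&(z<.08); p=w[m]
r=cv2.minAreaRect((p[:,:2]*1000).astype(np.float32)); print(len(p),np.round(r[0],1),np.round(r[1],1),round(r[2],1),np.percentile(p[:,2],[5,50,95]))
E
python3 f.py
```

```text
at [0.5557 0.3511 0.1894] yaw 98.79 tilt [ 0.001 -0.    -1.   ] shift [-0.2552 -0.0033  0.4397] turn -0.0017 rows 4.1 0.0
4791 [572.4 293.4] [290.1 127.6] 72.0 [0.02755928 0.04197557 0.04505028]
```

View pics/w3.png

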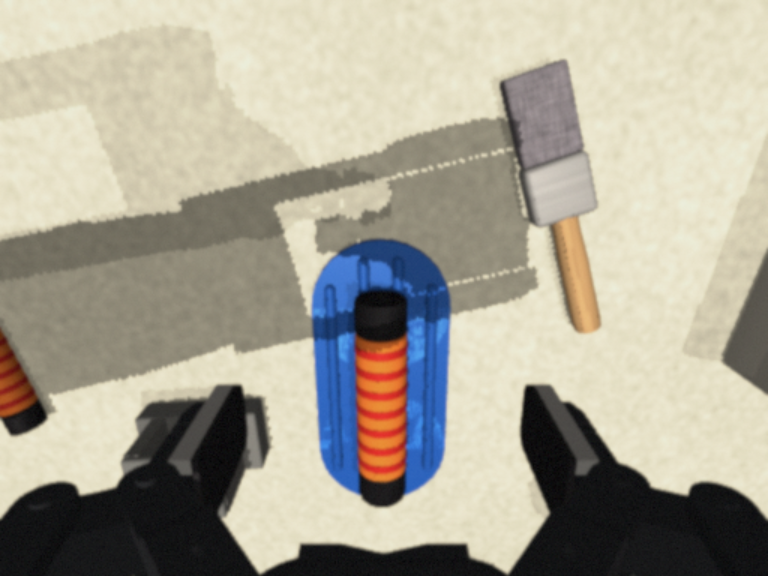

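The roller lies in the middle trough of the pad (px 382,395) and has been let go. Now its exact centre.

```bash
cat > g.py <<'E'
from h import *
c=shot("wrist"); w=cloud(c); x,y,z=w[...,0],w[...,1],w[...,2]
t=x*np.cos(.159)+y*np.sin(.159)
m=(abs(t-.6017)<.025)&(y>.12)&(y<.40)&(z>.022)&(z<.08); p=w[m]
r=cv2.minAreaRect((p[:,:2]*1000).astype(np.float32)); print(len(p),np.round(r[0],1),np.round(r[1],1),round(r[2],1),np.percentile(p[:,2],[5,50,95]))
E
python3 g.py
```

```text
4355 [570.5 245.9] [ 36.7 160.6] 9.1 [0.03181144 0.04224252 0.04512946]
```

```bash
python3 -c "
from h import *
go([.569,.256,.0145],99.1)"
```

```text
at [0.5572 0.357  0.1944] yaw 99.15 tilt [ 0.011  0.006 -1.   ] shift [-0.254  -0.0109  0.4498] turn 0.0003 rows 4.1 0.0
```

Request:
play_rows --plan '[[85,[-0.12,-0.005,0.05],0],[85,[-0.23,-0.01,0.12],0],[85,[-0.254,-0.01,0.22],0],[85,[-0.254,-0.01,0.3],0],[85,[-0.254,-0.01,0.36],0],[85,[-0.254,-0.01,0.4],0],[85,[-0.254,-0.01,0.43],0],[85,[-0.254,-0.01,0.44],0],[85,[-0.254,-0.01,0.44],0]]'

```text
time_s: 10.55
eef_pos: [0.5668, 0.2515, 0.0111]
eef_rot: [0.0, 0.649, 0.76, 0.0]
wrist_force: [-0.1, 0.3, -0.6]
opening: 0.995
grasp_force: 0.0
```

```bash
python3 -c "
from h import *
go([.569,.256,.0145],99.1)"
```

```text
at [0.5668 0.2515 0.0111] yaw 98.99 tilt [ 0.  0. -1.] shift [ 0.0104  0.0072 -0.0085] turn -0.0006 rows 0.1 0.0
```

Request:
play_rows --plan '[[85,[0.011,0.006,-0.0085],0],[85,[0.011,0.006,-0.0085],0],[20,[0.011,0.006,-0.0085],0],[20,[0.011,0.006,-0.0085],0],[20,[0.011,0.006,-0.0085],0],[20,[0.011,0.006,-0.0085],0],[20,[0.011,0.006,-0.0085],0],[20,[0.011,0.006,-0.0085],0],[20,[0.011,0.006,-0.0085],0],[20,[0.011,0.006,-0.0085],0]]'

```text
time_s: 11.55
eef_pos: [0.569, 0.2561, 0.015]
eef_rot: [0.0, 0.65, 0.76, 0.001]
wrist_force: [1.3, 0.6, 5.3]
opening: 0.398
grasp_force: 59.9
```

Request:
play_rows --plan '[[20,[0,0,-0.03],0],[20,[0,0,-0.08],0],[20,[0,0,-0.15],0],[20,[0,0,-0.25],0],[20,[0,0,-0.35],0],[20,[0,0,-0.45],0],[20,[0,0,-0.5],0],[20,[0,0,-0.5],0]]'

```text
time_s: 12.35
eef_pos: [0.5698, 0.2564, 0.2185]
eef_rot: [0.002, 0.65, 0.76, 0.002]
wrist_force: [0.4, 0.0, -1.7]
opening: 0.401
grasp_force: 59.9
```

```bash
python3 -c "
from h import *
go([.55,.02,.24],83.2); go([.52,-.12,.24],83.2)"
```

```text
at [0.5698 0.2564 0.2185] yaw 98.98 tilt [ 0.006  0.001 -1.   ] shift [-0.5761 -0.141  -0.0537] turn 0.0877 rows 4.8 1.8
at [0.5698 0.2564 0.2185] yaw 98.98 tilt [ 0.006  0.001 -1.   ] shift [-0.9101 -0.2697 -0.0537] turn 0.0877 rows 7.6 1.8
```

```bash
python3 -c "
from h import *
go([.43,-.20,.29],83.2)"
```

```text
at [0.5698 0.2564 0.2185] yaw 98.98 tilt [ 0.006  0.001 -1.   ] shift [-1.0725 -0.5232 -0.1787] turn 0.0877 rows 9.7 1.8
```

Request:
play_rows --plan '[[20,[-0.06,-0.03,-0.05],0.02],[20,[-0.17,-0.08,-0.1],0.04],[20,[-0.28,-0.13,-0.17],0.06],[20,[-0.39,-0.19,-0.17],0.0877],[20,[-0.5,-0.25,-0.17],0.0877],[20,[-0.61,-0.3,-0.17],0.0877],[20,[-0.72,-0.36,-0.17],0.0877],[20,[-0.83,-0.42,-0.17],0.0877],[20,[-0.92,-0.46,-0.17],0.0877],[20,[-0.99,-0.49,-0.17],0.0877]]'

```text
time_s: 13.35
eef_pos: [0.4342, -0.1675, 0.2802]
eef_rot: [-0.002, 0.749, 0.663, -0.001]
wrist_force: [1.2, -0.5, -1.0]
opening: 0.402
grasp_force: 60.1
```

Request:
play_rows --plan '[[20,[-0.08,-0.02,0],0],[20,[-0.08,-0.02,0],0],[20,[-0.08,-0.02,0],0]]'

```text
time_s: 13.65
eef_pos: [0.4237, -0.1963, 0.2805]
eef_rot: [-0.002, 0.749, 0.663, -0.0]
wrist_force: [0.1, 0.4, -1.5]
opening: 0.4
grasp_force: 60.1
```

```bash
cat > i.py <<'E'
from h import *
go([.43,-.20,.29],83.2)
c=shot("wrist"); w=cloud(c); save(c,"pics/w4.png",1.5); np.savez("w4.npz",w=w,im=c["image"])
x,y,z=w[...,0],w[...,1],w[...,2]
def rect(x0,x1,y0,y1,z0,z1,n):
    m=(x>x0)&(x<x1)&(y>y0)&(y<y1)&(z>z0)&(z<z1); p=w[m]
    if len(p)<5: return print(n,"none")
    r=cv2.minAreaRect((p[:,:2]*1000).astype(np.float32)); print(n,len(p),np.round(r[0],1),np.round(r[1],1),round(r[2],1),"z",np.round(np.percentile(p[:,2],[5,50,95]),4))
rect(.44,.64,-.42,.02,.0135,.0165,"base")
rect(.44,.62,-.1,.02,.102,.108,"head top")
rect(.44,.62,-.42,-.2,.132,.138,"tail top")
rect(.44,.62,-.42,-.2,.10,.106,"tail shoulder")
rect(.44,.62,-.28,-.08,.04,.072,"saddles")
rect(.44,.62,-.28,-.08,.0725,.085,"pins")
rect(.3,.42,-.3,-.05,.22,.34,"roller?")
E
python3 i.py
```

```text
at [ 0.4237 -0.1963  0.2805] yaw 83.07 tilt [-0.003  0.003 -1.   ] shift [-0.0074  0.0168 -0.0238] turn -0.0007 rows 0.2 0.0
base 11010 [ 524.7 -194.4] [310.6  99.6] 83.1 z [0.014  0.0152 0.0163]
head top 748 [540.6 -62.9] [ 8.2 59.8] 82.9 z [0.1031 0.1051 0.1065]
tail top 698 [ 509.8 -314.6] [21.3 39.9] 83.2 z [0.1329 0.1349 0.1361]
tail shoulder 232 [ 510.2 -314. ] [21.1 59.1] 84.8 z [0.1004 0.104  0.1058]
saddles 1550 [ 530.5 -147.5] [104.2  57.1] 83.2 z [0.0466 0.06   0.0685]
pins 37 [537.9 -82.4] [4.2 5.6] 83.0 z [0.0746 0.0777 0.0791]
roller? 12377 [ 395.5 -185.7] [119.4  49. ] 90.0 z [0.2985 0.3096 0.3386]
```

View pics/w4.png

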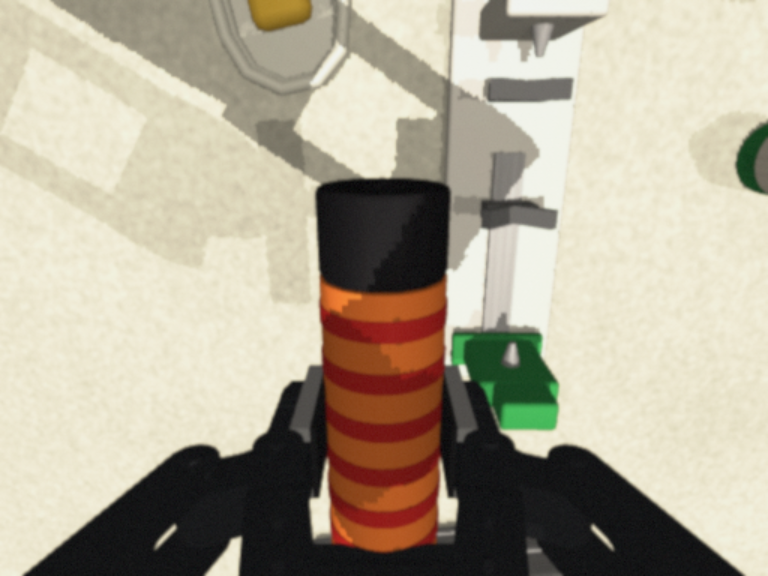

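The stand fits are consistent. The saddles rectangle is 104 mm long, as it should be, centred (0.5305, −0.1475) at yaw −6.95°. The head face and the tail top (px 528,413) agree within 1 mm, and the joint is at about 76 mm. I'll place the roller centre at stand y ≈ −22 mm so it rests on both saddles and clears the head tip.

```bash
python3 -c "
from h import *
f=np.load('w4.npz'); w=f['w']; p0,_=frame()
d=w-p0; a=np.radians(83.07); s=d[...,0]*np.cos(a)+d[...,1]*np.sin(a); t=d[...,0]*np.sin(a)-d[...,1]*np.cos(a)
m=(abs(t)<.025)&(s>-.02)&(s<.12)&(d[...,2]>-.03)&(d[...,2]<.06)
print('front end',np.percentile(s[m],[99,99.8,100]),'t',np.percentile(t[m&(s>.03)],[1,99]))
for s0 in(.04,.05,.06): k=m&(abs(s-s0)<.004); print(s0,np.percentile(d[...,2][k],98),np.percentile(t[k],[1,99]))
go([.529,-.159,.17],83.05)
go([.529,-.159,.060],83.05)"
```

```text
front end [0.06818634 0.06831243 0.06844645] t [-0.01808911  0.01621773]
0.04 0.030198443155618863 [-0.01829353  0.01618536]
0.05 0.0300682503860261 [-0.01826066  0.01624289]
0.06 0.030264707602071932 [-0.01821774  0.01632585]
at [ 0.4241 -0.1957  0.2808] yaw 83.15 tilt [-0.002  0.003 -1.   ] shift [0.1224 0.2494 0.2771] turn 0.0006 rows 3.1 0.0
at [ 0.4241 -0.1957  0.2808] yaw 83.15 tilt [-0.002  0.003 -1.   ] shift [0.1224 0.2494 0.5521] turn 0.0006 rows 4.9 0.0
```

Request:
play_rows --plan '[[20,[0.02,0.04,0.03],0],[20,[0.05,0.11,0.1],0],[20,[0.09,0.18,0.18],0],[20,[0.12,0.235,0.25],0],[20,[0.1225,0.25,0.28],0],[20,[0.1225,0.25,0.3],0],[20,[0.1225,0.25,0.3],0],[20,[0.1225,0.25,0.3],0]]'

```text
time_s: 14.5
eef_pos: [0.5298, -0.1601, 0.1635]
eef_rot: [0.001, 0.748, 0.664, 0.0]
wrist_force: [0.3, -0.5, 0.1]
opening: 0.398
grasp_force: 60.2
```

```bash
python3 -c "
from h import *
go([.529,-.159,.062],83.05)"
```

```text
at [ 0.5298 -0.1601  0.1635] yaw 83.17 tilt [ 0.001 -0.001 -1.   ] shift [ 0.0026 -0.0023  0.2537] turn 0.0007 rows 2.0 0.0
```

Request:
play_rows --plan '[[20,[0.002,-0.001,0.04],0],[20,[0.003,-0.001,0.09],0],[20,[0.003,-0.001,0.14],0],[20,[0.003,-0.001,0.18],0],[20,[0.003,-0.001,0.21],0],[20,[0.003,-0.001,0.235],0],[20,[0.003,-0.001,0.25],0],[20,[0.003,-0.001,0.256],0],[20,[0.003,-0.001,0.256],0]]'

```text
time_s: 15.4
eef_pos: [0.5297, -0.1587, 0.0603]
eef_rot: [0.0, 0.748, 0.664, -0.0]
wrist_force: [-1.8, 0.3, -1.1]
opening: 0.399
grasp_force: 60.4
```

Request:
play_rows --plan '[[20,[0,0,0.003],0],[20,[0,0,0.004],0],[20,[0,0,0.004],0]]'

```text
time_s: 15.7
eef_pos: [0.5298, -0.1586, 0.0599]
eef_rot: [0.0, 0.748, 0.664, -0.0]
wrist_force: [-5.6, 2.5, 8.6]
opening: 0.399
grasp_force: 61.5
```

```bash
cat > j.py <<'E'
from h import *
import sys
u=np.array([.121,.9927]); v=np.array([.9927,-.121]); o=np.array([.5305,-.1475])
for n in("scene","side"):
    c=shot(n); w=cloud(c); C=c["image"].astype(int); d=w[...,:2]-o; s=d@u; t=d@v; z=w[...,2]
    if len(sys.argv)>1: cv2.imwrite(f"pics/{sys.argv[1]}_{n}.png",cv2.resize(c["image"][60:240,120:400,::-1],None,fx=2.8,fy=2.8,interpolation=cv2.INTER_CUBIC))
    m=(abs(t)<.024)&(z>.065)&(z<.097)&(C[...,0]-C[...,2]>60)&(abs(s)<.15)
    if m.sum()>5: print(n,m.sum(),"s",np.round(np.percentile(s[m],[1,99])*1000),"t",np.round(np.percentile(t[m],[2,98])*1000))
    for s0 in range(-120,90,15):
        k=m&(abs(s*1000-s0)<8)
        if k.sum()>4: print(s0,k.sum(),"top",round(np.percentile(z[k],97)*1000,1),end="; ")
    print()
    k=(abs(t)<.03)&(z>.128)&(z<.14)&(s<-.06)&(s>-.2); print("tail top s",k.sum(),np.round(np.percentile(s[k],[2,50,98])*1000,1) if k.sum()>3 else "")
E
python3 j.py p1
```

```text
scene 141 s [-71.  36.] t [-15.  16.]
-45 5 top 92.5; -30 18 top 92.9; -15 24 top 93.9; 0 30 top 92.6; 15 35 top 91.5; 30 32 top 92.8; 
tail top s 32 [-180.8 -165.6 -156.7]
side 97 s [-74.  31.] t [-21.   7.]
-15 11 top 92.5; 0 23 top 92.2; 15 34 top 90.8; 30 23 top 91.0; 
tail top s 56 [-181.3 -165.8 -158.4]
```

View pics/p1_side.png

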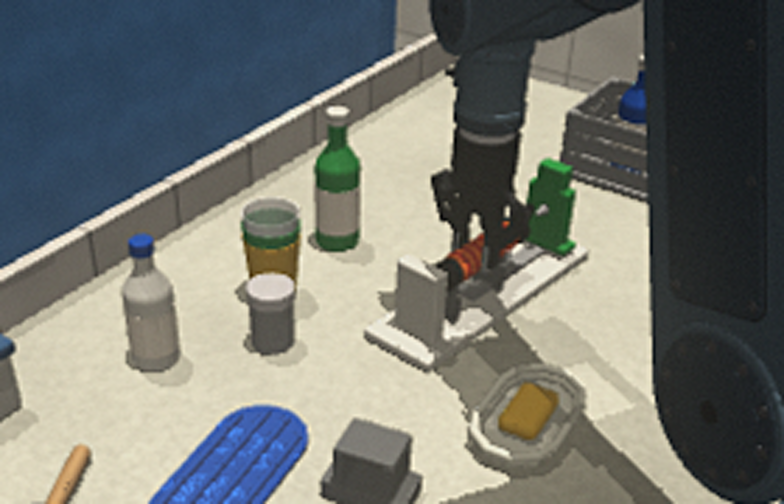

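The roller sits in the saddles between the pins: black end by the head at px (450,275), tailstock clear at (553,205), 8.6 N contact. Release it.

Request:
play_rows --plan '[[42,[0,0,0],0],[50,[0,0,0],0],[70,[0,0,0],0],[70,[0,0,0],0],[70,[0,0,0],0],[85,[0,0,-0.05],0],[85,[0,0,-0.15],0],[85,[0,0,-0.25],0],[85,[0,0,-0.35],0],[85,[0,0,-0.35],0]]'

```text
time_s: 16.8
eef_pos: [0.5332, -0.1604, 0.2052]
eef_rot: [0.005, 0.748, 0.664, 0.002]
wrist_force: [0.7, -0.8, 0.9]
opening: 0.993
grasp_force: 0.0
```

```bash
python3 j.py
cat > k.py <<'E'
from h import *
c=shot("wrist"); w=cloud(c); save(c,"pics/w5.png",1.2)
u=np.array([.121,.9927]); v=np.array([.9927,-.121]); o=np.array([.5305,-.1475])
d=w[...,:2]-o; s=d@u*1000; t=d@v*1000; z=w[...,2]*1000
m=(abs(t)<22)&(z>72)&(z<97)&(s>-130)&(s<60)
print("roller s",np.percentile(s[m],[.5,50,99.5]),"t",np.percentile(t[m],[1,99]))
for s0 in range(-120,70,15):
    k=m&(abs(s-s0)<6)
    if k.sum()>4: print(s0,k.sum(),round(np.percentile(z[k],98),1),end="; ")
k=(abs(t)<30)&(z>131)&(z<138)&(s<-60)&(s>-200); print("\ntail",k.sum(),np.percentile(s[k],[1,99]) if k.sum()>9 else "",np.percentile(t[k],[1,99]) if k.sum()>9 else "")
E
python3 k.py
python3 -c "
from h import *
go([.5098,-.3146,.20],-6.95)"
```

```text
scene 240 s [-78.  35.] t [-14.  16.]
-75 24 top 93.1; -60 30 top 94.2; -45 34 top 93.3; -30 32 top 92.9; -15 31 top 93.4; 0 35 top 92.2; 15 37 top 92.4; 30 30 top 92.7; 
tail top s 34 [-179.5 -163.2 -155.4]
side 215 s [-78.  32.] t [-21.   7.]
-75 20 top 91.8; -60 35 top 91.2; -45 31 top 92.5; -30 33 top 93.1; -15 23 top 92.0; 0 27 top 91.1; 15 31 top 91.7; 30 25 top 92.7; 
tail top s 55 [-179. -167. -159.]
roller s [-100.11441807   -9.78467384   57.74920414] t [-17.44807478  17.46336297]
-105 71 89.5; -90 423 90.2; -75 440 90.3; -60 477 90.7; -45 506 90.6; -30 529 90.6; -15 558 90.7; 0 590 90.5; 15 617 90.5; 30 666 90.4; 45 689 90.3; 60 263 89.9; 
tail 0  
at [ 0.5293 -0.1584  0.198 ] yaw 83.19 tilt [-0.  0. -1.] shift [-0.3935 -0.0022 -0.005 ] turn -0.4992 rows 3.1 10.5
```

Request:
play_rows --plan '[[85,[-0.05,0,0],-0.04],[85,[-0.15,0,0],-0.09],[85,[-0.25,0,0],-0.13],[85,[-0.35,0,0],-0.18],[85,[-0.39,0,0],-0.23],[85,[-0.39,0,0],-0.28],[85,[-0.39,0,0],-0.33],[85,[-0.39,0,0],-0.37],[85,[-0.39,0,0],-0.42],[85,[-0.39,0,0],-0.46]]'

```text
time_s: 17.95
eef_pos: [0.5101, -0.3126, 0.1958]
eef_rot: [-0.002, 0.119, 0.993, 0.001]
wrist_force: [0.8, -0.7, 0.3]
opening: 0.994
grasp_force: 0.0
```

Request:
play_rows --plan '[[85,[0,0,0],-0.039],[85,[0,0,0],-0.039],[85,[0,0,0],-0.039]]'

```text
time_s: 18.25
eef_pos: [0.5105, -0.3129, 0.1968]
eef_rot: [-0.001, 0.063, 0.998, 0.001]
wrist_force: [-0.5, -0.4, 0.4]
opening: 0.992
grasp_force: 0.0
```

```bash
python3 k.py;python3 -c "
from h import *
go([.5098,-.3146,.103],-6.95)"
```

```text
roller s [-102.366125    -30.11071827   45.61195936] t [-18.57546076  15.11540152]
-105 272 90.2; -90 592 90.4; -75 605 90.7; -60 612 90.9; -45 608 90.8; -30 609 90.9; -15 608 90.8; 0 600 90.8; 15 612 90.8; 30 582 90.6; 45 268 90.1; 
tail 1705 [-180.52095361 -159.45615567] [-20.56194989  17.94758218]
at [ 0.5107 -0.313   0.1972] yaw 172.84 tilt [-0.002  0.001 -1.   ] shift [ 0.0017 -0.0041  0.2354] turn -0.0012 rows 1.9 0.0
```

Request:
play_rows --plan '[[85,[0.002,-0.005,0.06],0],[85,[0.002,-0.005,0.12],0],[85,[0.002,-0.005,0.18],0],[85,[0.002,-0.005,0.22],0],[85,[0.002,-0.005,0.235],0],[85,[0.002,-0.005,0.235],0]]'

```text
time_s: 18.9
eef_pos: [0.5097, -0.315, 0.1036]
eef_rot: [-0.001, 0.061, 0.998, 0.001]
wrist_force: [0.5, 0.2, -0.1]
opening: 0.994
grasp_force: 0.0
```

Request:
play_rows --plan '[[60,[0,0,0],0],[40,[0,0,0],0],[30,[0,0,0],0],[5,[0,0,0],0],[5,[0,0,0],0],[5,[0,0,0],0],[5,[0,0,0],0],[5,[0,0,0],0]]'

```text
time_s: 19.7
eef_pos: [0.5104, -0.3158, 0.1053]
eef_rot: [0.0, 0.061, 0.998, -0.0]
wrist_force: [-0.4, -0.0, 5.2]
opening: 0.244
grasp_force: 59.5
```

```bash
python3 -c "
from h import *
p,M=frame(); print(p, (p[:2]-[.5305,-.1475])@[.121,.9927]*1000)
u=np.array([.121,.9927,0]); go(p+.060*u); go(p+.076*u)"
```

```text
[ 0.51038629 -0.31576069  0.10527586] -169.46614917341142
at [ 0.5104 -0.3158  0.1053] yaw 173.01 tilt [ 0.001 -0.001 -1.   ] shift [1.0e-04 1.5e-01 0.0e+00] turn 0 rows 1.2 0.0
at [ 0.5104 -0.3158  0.1053] yaw 173.01 tilt [ 0.001 -0.001 -1.   ] shift [1.0e-04 1.9e-01 0.0e+00] turn 0 rows 1.5 0.0
```

Request:
play_rows --plan '[[5,[0,0.01,0],0],[5,[0,0.03,0],0],[5,[0,0.05,0],0],[5,[0,0.07,0],0],[5,[0,0.085,0],0],[5,[0,0.1,0],0],[5,[0,0.11,0],0],[5,[0,0.12,0],0],[5,[0,0.13,0],0],[5,[0,0.14,0],0]]'

```text
time_s: 20.7
eef_pos: [0.5172, -0.2603, 0.1053]
eef_rot: [0.0, 0.061, 0.998, -0.001]
wrist_force: [-2.2, -2.9, 6.4]
opening: 0.246
grasp_force: 59.7
```

```bash
python3 k.py; python3 -c "
from h import *
p,M=frame(); print(p, (p[:2]-[.5305,-.1475])@[.121,.9927]*1000)"
```

```text
roller s [-99.39511951 -35.39067587  28.77960564] t [-18.80782409  12.88092745]
-105 96 91.6; -90 1077 93.0; -75 1313 92.7; -60 1311 92.7; -45 1280 92.3; -30 1267 91.9; -15 1265 91.8; 0 1252 91.4; 15 1234 91.0; 30 380 90.6; 
tail 4909 [-135.24634518  -91.20290208] [-20.59003206  17.76807614]
[ 0.51725378 -0.2596127   0.1052607 ] -112.89707211188654
```

View pics/w5.png

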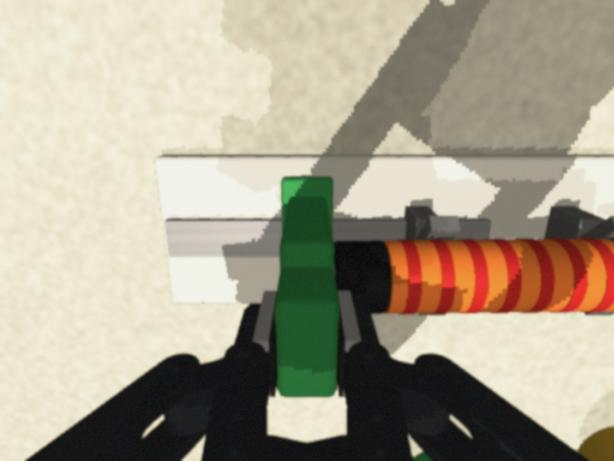

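The tail pin has entered: the tail end at px (360,275) is lifted about 2–3 mm. I'll continue to home in slow steps.

Request:
play_rows --plan '[[5,[0,0.007,0],0],[5,[0,0.014,0],0],[5,[0,0.021,0],0],[5,[0,0.028,0],0],[5,[0,0.035,0],0],[5,[0,0.041,0],0],[5,[0,0.045,0],0],[5,[0,0.045,0],0]]'

```text
time_s: 21.55
eef_pos: [0.5194, -0.2422, 0.1053]
eef_rot: [0.0, 0.061, 0.998, -0.001]
wrist_force: [-2.2, -0.9, 6.5]
opening: 0.245
grasp_force: 59.8
```

```bash
python3 -c "
from h import *
p,M=frame(); print(p, (p[:2]-[.5305,-.1475])@[.121,.9927]*1000)"
```

```text
[ 0.5194157  -0.24218284  0.10526512] -95.33285682377849
```

Request:
play_rows --plan '[[5,[0,0.004,0],0],[5,[0,0.007,0],0],[5,[0,0.007,0],0]]'

```text
time_s: 21.85
eef_pos: [0.5196, -0.2403, 0.1053]
eef_rot: [0.0, 0.061, 0.998, -0.001]
wrist_force: [-2.9, -5.1, 5.2]
opening: 0.252
grasp_force: 59.7
```

Request:
play_rows --plan '[[5,[0,0.002,0],0],[5,[0,0.004,0],0],[5,[0,0.004,0],0]]'

```text
time_s: 22.15
eef_pos: [0.5196, -0.2403, 0.1053]
eef_rot: [0.0, 0.061, 0.998, -0.003]
wrist_force: [-4.2, -12.2, 2.9]
opening: 0.25
grasp_force: 59.5
```

Request:
play_rows --plan '[[5,[0,0.003,0],0],[5,[0,0.006,0],0],[5,[0,0.006,0],0],[5,[0,0.006,0],0]]'

```text
time_s: 22.55
eef_pos: [0.5197, -0.2402, 0.1054]
eef_rot: [0.001, 0.061, 0.998, -0.004]
wrist_force: [-5.3, -20.9, -0.5]
opening: 0.247
grasp_force: 59.4
```

```bash
python3 j.py; python3 k.py; python3 -c "
from h import *
p,M=frame(); print(p, (p[:2]-[.5305,-.1475])@[.121,.9927]*1000)"
```

```text
scene 252 s [-55.  55.] t [-16.  16.]
-60 9 top 93.2; -45 34 top 94.6; -30 36 top 95.9; -15 34 top 94.8; 0 35 top 94.9; 15 39 top 95.2; 30 37 top 95.5; 45 36 top 95.4; 60 9 top 95.9; 
tail top s 36 [-110.1  -86.1  -68.1]
side 227 s [-57.  52.] t [-21.   6.]
-60 9 top 92.3; -45 32 top 94.1; -30 31 top 95.3; -15 31 top 94.8; 0 36 top 93.9; 15 27 top 94.6; 30 36 top 94.5; 45 35 top 94.2; 
tail top s 54 [-107.1  -86.3  -68.4]
roller s [-79.65996428 -15.6166296   46.35447892] t [-18.86214858  12.8694927 ]
-75 949 93.5; -60 1323 93.6; -45 1362 94.0; -30 1372 93.9; -15 1358 94.0; 0 1390 93.9; 15 1383 93.7; 30 1373 93.7; 45 737 93.6; 
tail 4916 [-114.82387049  -70.69969775] [-20.64474641  17.89782338]
[ 0.51966522 -0.24026009  0.1053601 ] -93.39395238484441
```

Hard stop reached: force rises with no motion. The roller is centred, s = −80 at the tail end, and lifted evenly by about 3.2 mm. Relax the push, release, retreat upward.

Request:
play_rows --plan '[[5,[0,-0.008,0],0],[5,[0,-0.008,0],0],[30,[0,-0.01,0],0],[40,[0,-0.011,0],0],[60,[0,-0.011,0],0],[60,[0,-0.011,0],0],[60,[0,-0.011,-0.05],0],[70,[0,-0.011,-0.13],0],[85,[0,-0.011,-0.25],0],[85,[0,-0.011,-0.37],0]]'

```text
time_s: 23.7
eef_pos: [0.5189, -0.2387, 0.2532]
eef_rot: [-0.001, 0.061, 0.998, 0.001]
wrist_force: [0.8, -1.1, 0.7]
opening: 0.995
grasp_force: 0.0
```

```bash
python3 -c "
from h import *
print(np.round(get_obs()['eef_pos'],3)); go([.45,-.36,.29])"; python3 k.py; python3 j.py p3
```

```text
[ 0.519 -0.239  0.253]
at [ 0.5189 -0.2387  0.2532] yaw 173.03 tilt [-0.002  0.001 -1.   ] shift [ 0.1341 -0.3218 -0.092 ] turn 0 rows 2.9 0.0
roller s [-79.92374365 -10.26949126  59.31389078] t [-18.74527621  15.05549296]
-75 420 93.8; -60 426 93.7; -45 441 94.0; -30 427 94.2; -15 432 93.7; 0 437 94.0; 15 436 93.8; 30 432 93.6; 45 447 93.9; 60 209 93.0; 
tail 1147 [-103.66505742  -82.20758702] [-20.55613992  17.50481819]
scene 252 s [-57.  55.] t [-15.  16.]
-60 11 top 94.6; -45 32 top 95.3; -30 34 top 96.1; -15 35 top 95.5; 0 32 top 95.6; 15 39 top 95.5; 30 34 top 96.7; 45 37 top 95.8; 60 10 top 95.2; 
tail top s 66 [-103.3  -88.   -78.9]
side 227 s [-57.  53.] t [-21.   6.]
-60 10 top 93.5; -45 28 top 94.9; -30 36 top 95.1; -15 32 top 93.8; 0 37 top 95.1; 15 32 top 95.1; 30 33 top 94.8; 45 32 top 94.1; 60 5 top 93.2; 
tail top s 56 [-104.6  -89.1  -83.6]
```

View pics/w5.png

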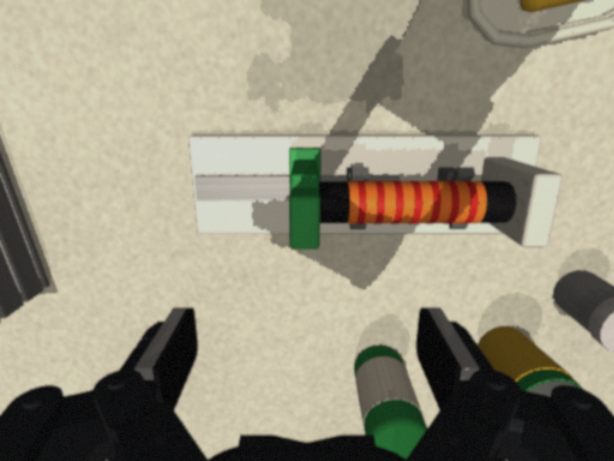

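View pics/p3_scene.png

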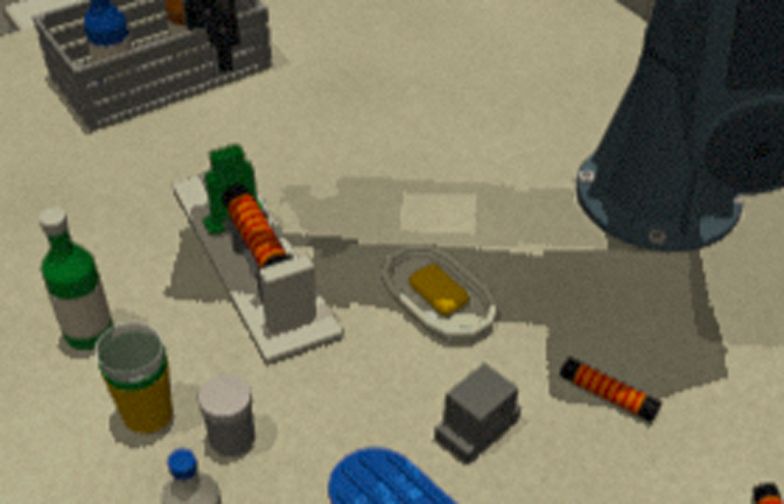

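The roller at px (415,202) in the wrist view sits tight between tailstock and head. It is level, lifted about 3.3 mm, with the tailstock at −92.9 mm (home is −92.5). The bystanders are undisturbed and the gripper is clear.

```bash
python3 -c "
from bench import *
print(hand_in())"
```

```text
the job is handed in; nothing more can be done
None
```

The job is handed in: the roller was drawn from the bridge, laid on the pad and let go, then retaken near its middle and set in the stand. The tailstock is fully home and both pins carry the roller just clear of the saddles.

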